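Try the roller catch of the low wash-place cupboard

ROBOT

A 7-joint arm with a two-finger parallel gripper is mounted at the origin on the work surface. World frame = base frame: x ahead of the robot, y to its left, z up, the work surface at z = 0. Lengths are in m, angles in degrees, forces in N, time in s.
With the tool pointing down it reaches from about 0.4 to 0.875 m from the base axis. Payload 6.5 kg.
Tool frame: the origin (TCP) lies at the very end of the fingers, on their centre line; the grasp point (between the pads) lies 19 mm behind it (env.hold_point_z is the distance from the TCP to the grasp point, in m); y points along the fingers, z is the direction in which the jaws open and shut, and the axes are right-handed (so a half turn about y gives the same grasp; the last joint's range is limited). The gripper opens to 85 mm and grips with 20 to 120 N. Pads are 22 mm wide; open, the fingers measure 114 mm over their backs; the gripper's body (76 mm by 85 mm) begins 54 mm behind the grasp point. The pads swing forward as they close: fully open they stand 13 mm farther back than shut.
Start: joints at [60.092, 30.733, -0.252, 88.115, 0.149, 61.152, -4.079], TCP at [0.286, -0.584, 0.231] pointing down, gripper open.
Joint ranges: [-154.64, 154.64], [-21.42, 123.67], [-72.66, 72.17], [13.99, 137.28], [-74.86, 254.86], [10.95, 109.41], [-158.01, 158.01]. Speed limits (degrees/s): [136.94, 136.94, 180, 180, 180, 180, 180].

INTERFACE

Orientations are given as [roll, pitch, yaw] about the fixed x, y, z axes, in that order (R = Rz(yaw) Ry(pitch) Rx(roll)).
In Python, from rig import env, imaging gives the robot as it stands.
- The arm moves only by the tool servo_tool, never from a script. Its argument "increments" is a list of rows, each a list of 5 numbers: the shift along the tool's x, y, z in mm, then the turn about the tool's y in rad, then the gripper command: -1 is shut, 1 is fully open, values between are in proportion. A call has exactly 8 rows; each row is the pose to reach, as a shift and turn from the pose measured when the call began, along the tool's axes at that moment; what a row does not reach only later rows make up. A row lasts 1/10 s, in which the tool goes at most 50 mm and 8.59 degrees, less where a joint would pass 70% of its speed; a pose out of reach is approached as far as the arm can. A call with a gripper value outside its range is refused whole. The fingers move at their own pace and stop on an object; "force" is the grip in N (left out, the last holds). Time passes only in rows, so rows that repeat a pose let the fingers close, or fill a call up. It gives the time, the measured TCP pose, the force and the opening at its end, in the units of the state.
- env.sense(): the state, without advancing time (a new reading comes with each control period).
- imaging.read_camera(name): name is "scene" or "side" or "wrist"; returns a dict with "image" (480x640x3 uint8, red, green, blue), "z_map" (480x640 float32, m along the optical axis (not along the pixel's ray), 0 where there is no reading), "fx", "fy", "cx", "cy" (pixels), "distortion" ([k1, k2, p1, p2, k3] as OpenCV has them; the pictures are not rectified), "xyz" and "attitude" of the camera in the world. Camera axes: x right, y up, looking along -z (the intrinsics and any distortion apply to the point x, -y, -z); pixel columns grow to the right and rows downward; lengths in m; the calibration is good to about 2 mm. A picture is of the moment at which its call begins.
- env.finish_job(): hands the job in, once; it reports no verdict.
The state is a dict: "clock": time; "qpos": joint angles; "joint_velocities": joint speeds; "effort": joint torques, N m; "position": TCP position; "ee_rot": TCP orientation; "wrist_force": force on the tool from outside, world axes, zero at the start; "wrist_torque": the same for the moment, N m; "gripper_width": opening from 0.0 (shut) to 1.0 (fully open).
Only numpy, scipy, OpenCV 4.12 (cv2) and the standard library are available. Lean on these libraries where they do the work, as an engineer would, in place of code of your own. Each camera call takes 0.05 s, during which the arm holds its last target. There are 200 camera calls.

TASK

The roller catch of the low, wide plywood cupboard has just been refitted and needs trying out. Push that cupboard's door, which stands ajar, shut until the catch snaps and the door sits fully home, then pull it open again through the catch and leave it standing about half open (roughly 50 degrees). Do not disturb the door of the taller, narrower cupboard beside it.

Things in the scene. Friction and masses are not known exactly. Their poses are not given: they have to be found in the camera images.
- low_door (a joint): Door of the low plywood cupboard, in rad: 0 shut, growing as it opens towards the robot (clockwise from above), stop at 1.6. Starts ajar at 0.4 to 0.75. Light; stays where left, but in the last 0.12 rad it takes about 10 N at the handle to pass the roller, which below 0.04 rad draws it home; about 8 N pulls it out again.
- low_door_handle (a point): Grip point on the low cupboard's D handle, 140 mm above the slab: centre line of its upright bar, 10 mm thick, from 86 to 156 mm up, 40 mm out from the door's face, a level leg at each end. 210 mm along the door from the hinge. Axes: x square through the door into the cupboard, y along the door to the hinge, z up. Can be pinched from above, a finger on either side along y.
- low_door_hinge (a point): Point on the upright hinge line of the low cupboard's door, in the plane of its outer face, 140 mm up; axes as the handle's. Cupboard: 240 wide, 170 high, 180 mm deep, fixed, front roughly towards the robot (turned up to 0.2 rad), hinge at the left of the front as the robot sees it (+y), door 15 mm thick.
- tall_door_handle (a point): Grip point, 230 mm above the slab, on the handle of the other cupboard: taller and narrower (170 wide, 260 high, 180 mm deep), same plywood and kind of handle, hinged at its left, door ajar 0.15 to 0.4 rad. To be left alone. The two stand side by side, either one on the left.

How it is judged (in metres and radians):
On the way:
1. the low cupboard's door is shut past its catch, fully home (value of joint low_door below 0.025 rad), for 0.2 s.
At the end, for the whole second after the job is handed in: After having been fully shut (within 0.025 rad), the low cupboard's door stands about half open, between 0.65 and 1.15 rad (37 to 66 degrees), at rest and let go (value of joint low_door between 0.65 and 1.15 rad and velocity of joint low_door between -0.05 and 0.05 rad/s); the robot touches nothing.
It fails at once if the taller cupboard's door was moved (its handle by more than 20 mm) (distance of tall_door_handle from where it was at the start of the episode above 0.02 m).
It also fails if it takes over 48 s, if anything falls off the work surface, if the arm or the gripper's body presses on something with over 40 N, if the wrist force passes 120 N, or if a joint passes its speed limit or range.

## Working session

There is one attempt and no reset: what is moved stays moved. The work goes in short steps, Python scripts to look and compute and a tool call to move; the robot and the scene stay as the last step left them, time stands still between calls to the robot, and variables do not carry over. Pictures are saved under pics/ and viewed, about 8 in all and at most 12, crops included, and the job is handed in when it is done.

Besides the shell and the picture viewer there is one more tool, called after ">>>" as name([rows], argument=value, ...), one row to a line, values as JSON. servo_tool: Moves the arm, as the interface text tells. Its arguments: {"type":"object","properties":{"increments":{"type":"array","items":{"type":"array","items":{"type":"number"}}},"force":{"type":"number"}},"required":["increments"]}

```bash
mkdir -p pics; ls
cat > h.py <<'E'
from rig import env, imaging
import numpy as np, cv2
from scipy.spatial.transform import Rotation as R
def shot(n,f=None):
    c=imaging.read_camera(n)
    if f: cv2.imwrite('pics/'+f,c['image'][:,:,::-1])
    return c
E
python3 - <<'E'
from h import *
for n in ['scene','side']:
    c=shot(n,n+'1.png'); print(n,c['xyz'],c['attitude'],c['fx'],c['fy'],c['cx'],c['cy'],c['distortion'])
    np.savez(n+'1.npz',**{k:np.array(v) for k,v in c.items()})
s=env.sense(); print(s)
E
```

```text
pics
scene [ 1.18712574 -0.06949606  1.0097752 ] [ 3.31921021e+01 -2.69936626e-02  8.14741407e+01] 525.9603834684937 525.9603834684937 318.09814458487546 254.44222496508084 [-0.11007745  0.          0.          0.          0.        ]
side [ 0.41107122 -0.50085457  0.8241711 ] [ 39.5111061   -0.42100671 -22.04568204] 473.75074110700876 473.75074110700876 318.0826916349832 235.18964683539772 [0.00554599 0.         0.         0.         0.        ]
{'clock': 0.1, 'qpos': array([60.09208291, 30.77291058, -0.25351955, 88.16381249,  0.14846405,
       61.15081272, -4.07855756]), 'joint_velocities': array([ 0.0696755 , -0.04228802,  0.0382442 , -0.20177337,  0.055883  ,
        0.02136336,  0.05943187]), 'effort': array([ 3.73974894e-03, -5.84569430e+01,  1.05278067e+00, -2.59773856e+01,
        1.28023539e-02,  4.68161292e-03,  5.62566612e-06]), 'position': array([ 0.28585357, -0.58315769,  0.23051193]), 'ee_rot': array([-9.00869716e+01, -6.42182054e-03, -1.53880978e+02]), 'wrist_force': array([ 0.88529183, -0.16779337,  0.40824549]), 'wrist_torque': array([ 0.00591109, -0.01719213, -0.0185923 ]), 'gripper_width': 0.9997118490368744}
```

View pics/scene1.png

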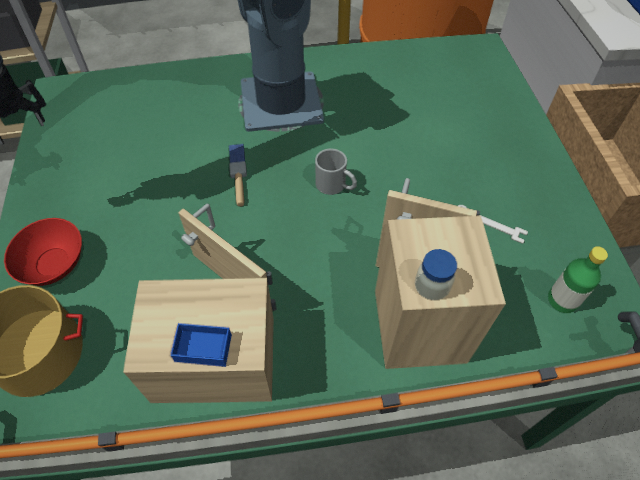

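View pics/side1.png

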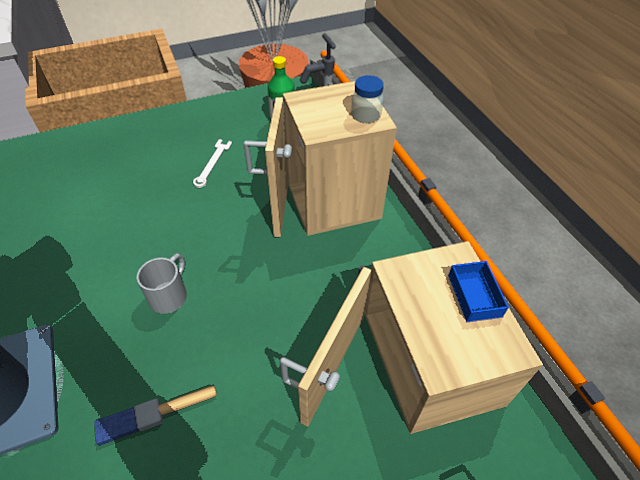

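The scene view shows the low cupboard at −y, with its top front corners at (138,282) and (268,279), its door's free end at (182,212) and its handle near (205,210). In the side view the handle is at (285,365) and the door's free top at about (305,385). The tall cupboard is at +y.

```bash
cat >> h.py <<'E'
def ray(c,uv):
    K=np.array([[c['fx'],0,c['cx']],[0,c['fy'],c['cy']],[0,0,1.]])
    p=cv2.undistortPoints(np.array([[uv]],float),K,np.array(c['distortion'],float))[0,0]
    return R.from_euler('xyz',c['attitude'],degrees=True).as_matrix()@np.array([p[0],-p[1],-1.])
def onz(c,uv,z):
    d=ray(c,uv); return c['xyz']+d*(z-c['xyz'][2])/d[2]
def cloud(c):
    K=np.array([[c['fx'],0,c['cx']],[0,c['fy'],c['cy']],[0,0,1.]])
    v,u=np.mgrid[:480,:640]
    p=cv2.undistortPoints(np.stack([u,v],-1).reshape(-1,1,2).astype(float),K,np.array(c['distortion'],float))[:,0]
    z=np.array(c['z_map']).reshape(-1,1)
    P=np.c_[p[:,:1],-p[:,1:],-np.ones(len(p))]*z
    return (P@R.from_euler('xyz',c['attitude'],degrees=True).as_matrix().T+c['xyz']).reshape(480,640,3)
E
python3 - <<'E'
from h import *
import numpy as np
for n,L in [('scene',[(138,282),(268,279),(272,373),(125,372),(265,274),(182,212)]),('side',[(373,263),(470,243),(541,366),(414,432),(368,270),(305,388)])]:
    c=dict(np.load(n+'1.npz'))
    for uv in L: print(n,uv,onz(c,uv,.17).round(3))
    im=c['image'][:,:,::-1]
    a=im[180:320,120:300] if n=='scene' else im[240:440,260:440]
    cv2.imwrite(f'pics/{n}crop.png',cv2.resize(a,None,fx=3,fy=3,interpolation=cv2.INTER_CUBIC))
    P=cloud(c); m=(np.abs(P[...,2]-.17)<.006)&(P[...,1]<.02)&(P[...,0]>.3)&(c['z_map']>0)
    print(m.sum(), cv2.minAreaRect((P[m][:,:2]*1000).astype(np.float32)))
    mm=(m*255).astype(np.uint8)
    k,lab,st,ce=cv2.connectedComponentsWithStats(mm)
    for i in range(1,k):
        if st[i,4]>60:
            q=(P[lab==i][:,:2]*1000).astype(np.float32); r=cv2.minAreaRect(q);print(st[i],[np.round(x) for x in r], cv2.boxPoints(r).round())
    # handle points: grey, above slab
    hsv=cv2.cvtColor(c['image'],cv2.COLOR_RGB2HSV)
    g=(hsv[...,1]<40)&(P[...,2]>.075)&(P[...,2]<.17)&(P[...,1]<-.02)&(P[...,0]>.4)&(P[...,1]>-.45)
    v,u=np.nonzero(g); print(len(u)); print(np.c_[u,v,(P[g]*1000).round()][::max(1,len(u)//40)].astype(int).tolist())
E
```

```text
scene (138, 282) [ 0.655 -0.33   0.17 ]
scene (268, 279) [ 0.684 -0.088  0.17 ]
scene (272, 373) [ 0.867 -0.099  0.17 ]
scene (125, 372) [ 0.831 -0.347  0.17 ]
scene (265, 274) [ 0.672 -0.092  0.17 ]
scene (182, 212) [ 0.501 -0.246  0.17 ]
12183 ((669.1588745117188, -210.16989135742188), (242.06817626953125, 357.7756652832031), 83.23456573486328)
[179 208  87  69 741] [array([ 582., -173.]), array([236.,  17.]), np.float64(41.0)] [[ 487. -243.]
 [ 499. -257.]
 [ 677. -102.]
 [ 665.  -89.]]
[  124   278   143    97 10409] [array([ 756., -220.]), array([242., 183.]), np.float64(83.0)] [[ 651. -330.]
 [ 833. -351.]
 [ 861. -111.]
 [ 680.  -90.]]
[ 176  330   50   29 1030] [array([ 798., -215.]), array([79., 47.]), np.float64(77.0)] [[ 766. -248.]
 [ 812. -259.]
 [ 830. -182.]
 [ 785. -171.]]
590
[[206, 204, 482, -198, 163], [208, 206, 486, -194, 161], [205, 208, 488, -201, 158], [208, 209, 488, -195, 153], [210, 210, 484, -192, 145], [198, 212, 499, -215, 161], [199, 213, 500, -213, 158], [208, 214, 488, -198, 137], [195, 216, 507, -222, 159], [209, 218, 486, -199, 121], [211, 221, 487,
[... 2138 characters left out ...]
9], [319, 376, 526, -233, 137], [283, 377, 478, -201, 105], [337, 377, 551, -244, 136], [328, 378, 538, -240, 134], [318, 379, 524, -235, 131], [284, 380, 479, -201, 92], [332, 380, 542, -246, 137], [318, 381, 524, -234, 122], [591, 381, 929, -387, 100], [329, 382, 536, -248, 139], [295, 383, 494, -212, 92], [590, 383, 926, -389, 100], [334, 384, 543, -252, 135], [329, 385, 535, -253, 139], [327, 386, 532, -251, 135], [327, 387, 532, -252, 133], [327, 388, 531, -254, 134], [328, 389, 532, -255, 131], [581, 390, 910, -391, 92], [594, 391, 919, -402, 105], [590, 393, 913, -402, 102], [598, 394, 924, -407, 101], [593, 396, 915, -407, 100], [603, 397, 928, -414, 100], [594, 400, 912, -412, 100]]
```

View pics/sidecrop.png

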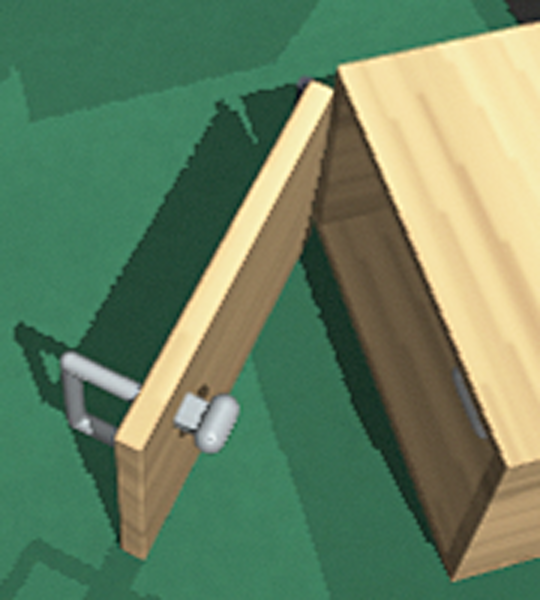

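The side crop confirms the D handle: the bar's top end is at about (284,358), the door's outer top edge runs from (299,387) to (364,270), and the fit from both cameras agrees. The hinge is at (666,−90), the handle at (481,−198), and the opening is about 0.73 rad. Next I'll move above the handle.

>>> servo_tool([
  [-43, -20, -32, -0.15, 1],
  [-86, -20, -65, -0.3, 1],
  [-129, -20, -97, -0.45, 1],
  [-172, -20, -130, -0.6, 1],
  [-215, -20, -162, -0.75, 1],
  [-258, -20, -195, -0.9, 1],
  [-301, -20, -227, -1.05, 1],
  [-344, -20, -260, -1.2, 1],
], force=50)

```text
clock: 0.9
position: [0.4652, -0.2272, 0.2508]
ee_rot: [-90.0, 0.1, -84.8]
wrist_force: [0.4, -0.4, 0.4]
gripper_width: 0.997
```

>>> servo_tool([
  [-27, 0, 19, -0.15, 1],
  [-27, 0, 19, -0.3, 1],
  [-27, 0, 19, -0.45, 1],
  [-27, 0, 19, -0.6, 1],
  [-27, 0, 19, -0.627, 1],
  [-27, 0, 19, -0.627, 1],
  [-27, 0, 19, -0.627, 1],
  [-27, 0, 19, -0.627, 1],
])

```text
clock: 1.7
position: [0.4815, -0.1986, 0.2507]
ee_rot: [-90.0, 0.1, -48.9]
wrist_force: [-0.2, 0.3, -0.3]
gripper_width: 1.002
```

Run:
```python
from h import *
c=shot('wrist','w1.png');s=env.sense();print(s['position'],s['ee_rot'],s['qpos'],c['xyz'])
P=cloud(c)
hsv=cv2.cvtColor(c['image'],cv2.COLOR_RGB2HSV)
d=np.array([-.754,-.657]);n=np.array([-.657,.754]);H=np.array([.666,-.09])
q=(P[...,:2]-H)
a=q@d;b=q@n
g=(P[...,2]>.145)&(P[...,2]<.168)&(a>.18)&(a<.24)&(b>.01)&(b<.07)&(c['z_map']>0)
print(g.sum(),a[g].min(),a[g].max(),np.median(a[g]),b[g].min(),b[g].max(),P[g][:,2].max())
```

```text
[ 0.48153959 -0.19864306  0.25070591] [-90.00842746   0.09507095 -48.9025284 ] [ 41.93544521  19.63650321 -30.1128824  104.99462862  11.35444498
  58.44332009  48.3740375 ] [ 0.42652062 -0.13467386  0.39337817]
657 0.20359941850829322 0.21279280234119483 0.2082685445734521 0.010019393782954578 0.04717420813910545 0.16214732446005473
```

View pics/w1.png

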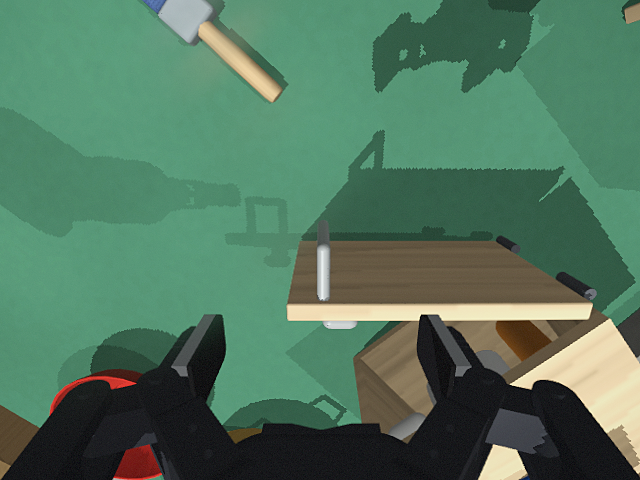

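The wrist view shows the bar at column 323, midway between the pads (215 and 430), and the door's edge is parallel to the jaws. I can descend and close.

>>> servo_tool([
  [0, 25, 0, 0, 1],
  [0, 50, 0, 0, 1],
  [0, 75, 0, 0, 1],
  [0, 100, 0, 0, 1],
  [0, 120, 0, 0, 1],
  [0, 129, 0, 0, 1],
  [0, 129, 0, 0, 1],
  [0, 129, 0, 0, 1],
])

```text
clock: 2.55
position: [0.482, -0.1985, 0.1225]
ee_rot: [-90.0, 0.0, -48.9]
wrist_force: [0.6, -0.2, 0.2]
gripper_width: 0.997
```

>>> servo_tool([
  [0, 0, 0, 0, 0],
  [0, 0, 0, 0, -1],
  [0, 0, 0, 0, -1],
  [0, 0, 0, 0, -1],
  [0, 0, 0, 0, -1],
  [0, 0, 0, 0, -1],
  [0, 0, 0, 0, -1],
  [0, 0, 0, 0, -1],
])

```text
clock: 3.35
position: [0.4831, -0.198, 0.1227]
ee_rot: [-89.9, -0.0, -48.9]
wrist_force: [4.4, 2.0, -1.5]
gripper_width: 0.098
```

>>> servo_tool([
  [13.1, 0, -2.0, -0.0625, -1],
  [26.4, 0, -3.2, -0.125, -1],
  [39.6, 0, -3.6, -0.1875, -1],
  [52.9, 0, -3.1, -0.25, -1],
  [66.1, 0, -1.9, -0.3125, -1],
  [79.3, 0, 0.2, -0.375, -1],
  [92.2, 0, 3.2, -0.4375, -1],
  [105, 0, 6.9, -0.5, -1],
])

```text
clock: 4.15
position: [0.5576, -0.2724, 0.1228]
ee_rot: [-89.9, -0.0, -20.1]
wrist_force: [2.0, 4.0, 1.2]
gripper_width: 0.1
```

>>> servo_tool([
  [10.5, 0, -1.7, -0.05, -1],
  [21, 0, -2.8, -0.1, -1],
  [29.5, 0, -3.4, -0.14, -1],
  [35.9, 0, -3.6, -0.17, -1],
  [42.3, 0, -3.6, -0.2, -1],
  [46.5, 0, -3.5, -0.22, -1],
  [48.7, 0, -3.4, -0.23, -1],
  [48.7, 0, -3.4, -0.23, -1],
])

```text
clock: 4.95
position: [0.6024, -0.2924, 0.1227]
ee_rot: [-89.9, -0.1, -6.9]
wrist_force: [2.3, 1.1, 1.0]
gripper_width: 0.107
```

Run:
```python
from h import *
s=env.sense();print(s['wrist_force'],s['wrist_torque'],s['qpos'])
c=shot('side','side2.png')
cv2.imwrite('pics/s2c.png',cv2.resize(c['image'][220:450,300:570,::-1],None,fx=2.5,fy=2.5))
P=cloud(c); m=(np.abs(P[...,2]-.17)<.006)&(P[...,1]<.02)&(P[...,0]>.3)&(P[...,0]<.72)
# points across front, in cupboard frame
d0=np.array([-.124,-.992]);n0=np.array([-.992,.124]);q=P[m][:,:2]-np.array([.666,-.09])
a=q@d0;b=q@n0
for lo in np.arange(.0,.24,.02):
    k=(a>lo)&(a<lo+.02)
    if k.sum()>5: print(round(lo,2),k.sum(),np.percentile(b[k],[98,100]).round(4))
```

```text
[2.2609133  1.05696877 0.98014065] [ 0.07879988 -0.23329145  0.00819145] [ 43.98259634  44.02426241 -33.89090742  87.85579919  27.5059959
  56.56838928  85.32589683]
0.14 31 [-0.0632 -0.0629]
0.16 164 [-0.051  -0.0485]
0.18 375 [-0.0277  0.0511]
0.2 641 [-0.0033  0.0494]
0.22 862 [0.0477 0.051 ]
```

View pics/s2c.png

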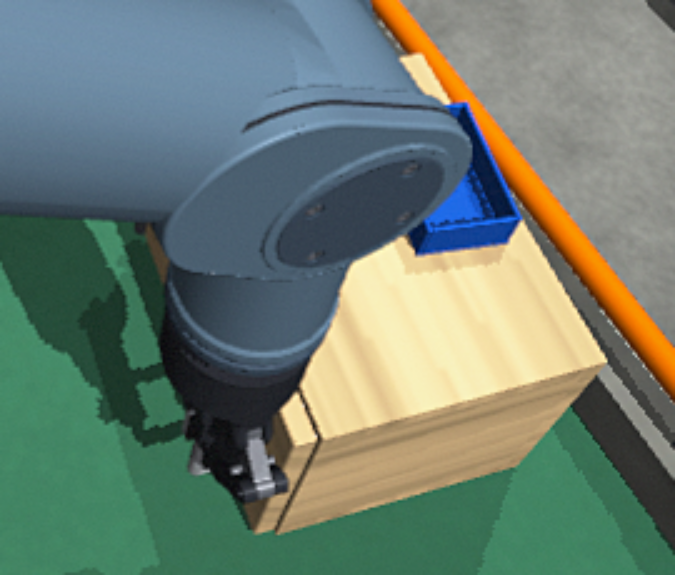

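The side crop shows the door flush with the carcass, with only a thin dark seam at crop (310,420). I'll press a few mm further to confirm it is on its stop.

>>> servo_tool([
  [1, 0, 0, 0, -1],
  [2, 0, 0, 0, -1],
  [3, 0, 0, 0, -1],
  [4, 0, 0, 0, -1],
  [5, 0, 0, 0, -1],
  [5, 0, 0, 0, -1],
  [5, 0, 0, 0, -1],
  [5, 0, 0, 0, -1],
])

```text
clock: 5.8
position: [0.6032, -0.2927, 0.1226]
ee_rot: [-89.9, 0.4, -6.9]
wrist_force: [-14.0, 3.7, 12.4]
gripper_width: 0.101
```

On its stop: I commanded 5 mm, it gave only 0.8 mm, and the force is −14 N. Next I pull it open along the arc.

>>> servo_tool([
  [-13, 0, 2.8, 0.0625, -1],
  [-25.8, 0, 6.5, 0.125, -1],
  [-38.3, 0, 10.9, 0.1875, -1],
  [-50.5, 0, 16.1, 0.25, -1],
  [-62.4, 0, 22.1, 0.3125, -1],
  [-73.8, 0, 28.8, 0.375, -1],
  [-84.9, 0, 36.2, 0.4375, -1],
  [-95.4, 0, 44.3, 0.5, -1],
])

```text
clock: 6.6
position: [0.5131, -0.2373, 0.1228]
ee_rot: [-90.1, 0.4, -35.8]
wrist_force: [1.6, 0.6, -4.2]
gripper_width: 0.103
```

>>> servo_tool([
  [-12.5, 0, 2.7, 0.06, -1],
  [-24.7, 0, 6.2, 0.12, -1],
  [-36.8, 0, 10.4, 0.18, -1],
  [-48.6, 0, 15.3, 0.24, -1],
  [-60, 0, 20.9, 0.3, -1],
  [-71.1, 0, 27.1, 0.36, -1],
  [-78.3, 0, 31.7, 0.4, -1],
  [-78.3, 0, 31.7, 0.4, -1],
])

```text
clock: 7.4
position: [0.467, -0.1651, 0.1228]
ee_rot: [-90.4, 0.4, -58.7]
wrist_force: [-0.7, 0.0, -5.1]
gripper_width: 0.102
```

>>> servo_tool([
  [0, 0, 0, 0, -0.5],
  [0, 0, 0, 0, 0],
  [0, 0, 0, 0, 0.5],
  [0, 0, 0, 0, 1],
  [0, 0, 0, 0, 1],
  [0, 0, 0, 0, 1],
  [0, 0, 0, 0, 1],
  [0, 0, 0, 0, 1],
])

```text
clock: 8.2
position: [0.4671, -0.1651, 0.1228]
ee_rot: [-90.4, 0.4, -58.7]
wrist_force: [-0.6, -0.0, -0.4]
gripper_width: 1.0
```

>>> servo_tool([
  [0, -20, 0, 0, 1],
  [0, -40, 0, 0, 1],
  [0, -60, 0, 0, 1],
  [0, -80, 0, 0, 1],
  [0, -100, 0, 0, 1],
  [0, -130, 0, 0, 1],
  [0, -150, 0, 0, 1],
  [0, -150, 0, 0, 1],
])

```text
clock: 9.0
position: [0.4702, -0.1658, 0.2755]
ee_rot: [-90.2, 0.1, -58.7]
wrist_force: [-0.3, 0.3, -0.5]
gripper_width: 1.001
```

Run:
```python
from h import *
s=env.sense();print(s['position'],s['wrist_force'],s['gripper_width'])
c=shot('scene','scene3.png'); c0=dict(np.load('scene1.npz'))
P=cloud(c); m=(np.abs(P[...,2]-.17)<.006)&(P[...,1]<.02)&(P[...,0]>.3)&(c['z_map']>0)
k,lab,st,ce=cv2.connectedComponentsWithStats((m*255).astype(np.uint8))
for i in range(1,k):
    if st[i,4]>100: print(st[i],[np.round(x,1) for x in cv2.minAreaRect((P[lab==i][:,:2]*1000).astype(np.float32))])
d=np.abs(c['image'].astype(int)-c0['image'].astype(int)).max(2)[185:270,370:480]
print('tall door diff px',(d>40).sum())
```

```text
[ 0.47015115 -0.16578271  0.27554937] [-0.29947512  0.3320203  -0.46373916] 1.001065003418371
[194 198  73  78 730] [array([ 568.4, -157.5]), array([237.7,  17.3]), np.float64(31.3)]
[  124   278   144    96 10421] [array([ 755.9, -220.7]), array([242.1, 183.3]), np.float64(83.0)]
[ 176  330   50   29 1036] [array([ 798.7, -214.9]), array([78.9, 46.9]), np.float64(77.1)]
tall door diff px 822
```

View pics/scene3.png

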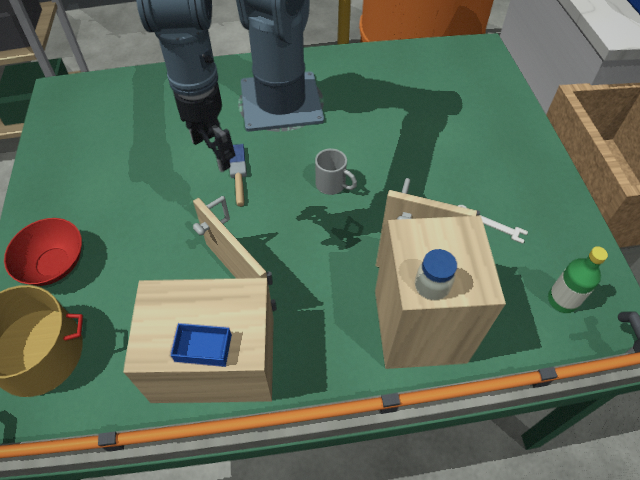

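The picture shows the low door's free end at (197,203), at 31.3° against the cupboard's 83.0°, so it is 51.7° (0.90 rad) open. The gripper is clear at (215,150). The tall door is still at (390,193)–(475,212), so its pixel differences come from shadows. I'm handing the job in.

```bash
python3 -c "
from h import *
print(env.finish_job(), env.sense()['clock'])"
```

```text
the job is handed in; nothing more can be done
the job is handed in; nothing more can be done
```

I gripped the low cupboard's handle, closed the door through its catch, then pulled it back out and left it about half open. I handed the job in at about 9 s on the robot's clock; no verdict was reported.

- **Shut:** I commanded 5 mm further in and the door gave only 0.8 mm, with 14 N back, so it was on its stop. It was held there for well over 0.2 s. I did not read the joint angle directly.
- **Open again:** the final camera fit puts the door at 51.7° (0.90 rad). I released the handle and raised the gripper clear, and the wrist force was near zero.
- **Tall cupboard:** its door looks to be where it was at the start. A pixel comparison of that area did show 822 changed pixels; I put these down to the arm's shadow because the door's edges and handle are in the same pixel positions.

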